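Set out the soldering station

TASK

Set out the soldering station: lay the firebrick flat on the middle of the round hearth and the charcoal block flat on the middle of the brick, long sides parallel; put the white flux dish on the bench midway between the hearth and the quench pot; and stand the short jar straight behind the dish (on the side away from the robot, square to the line from hearth to pot), leaving a gap of about 2 cm between them. Set things down rather than dropping them, and leave the tall jar, the steel block and the lighter where they are.

Things in the scene. Friction and masses are not known exactly. Their poses are not given: they have to be found in the camera images.
- hearth: Soldering hearth: round steel plate on a narrower dark foot, 130 mm across, flat top 30 mm above the bench. Fixed, does not turn. Origin: centre of its underside on the bench; z up. Its y axis lies along the line to the quench pot (the pot may be at +y or at -y); its x axis is square to that line and points away from the robot (within 0.2 rad of world +x).
- pot: Copper quench pot: empty, open, round, 130 mm across the rim (120 mm at the foot), 55 mm high. Fixed. Origin: centre of its underside on the bench. It always stands 290 mm from the hearth, centre to centre, beside it, on the robot's left or right.
- brick: Cream-coloured insulating firebrick, plain block 90 x 60 x 30 mm (x, y, z), about 140 g. Loose, lying flat on the bench. Origin: centre of its underside; x along its long side.
- charcoal: Black charcoal block, plain block 66 x 44 x 28 mm (x, y, z), about 60 g. Loose, lying flat on the bench. Origin: centre of its underside; x along its long side.
- dish: White ceramic flux dish: small open round dish, 56 mm across, 26 mm high, upright outer wall above the lowest 6 mm, wall 5 mm thick, about 80 g. Loose. Origin: centre of its underside; z up.
- jar: Short jar: squat amber glass jar with a black lid, 56 mm across, 48 mm high, about 100 g, closed. Loose, upright. Origin: centre of its underside; z up.
- tall_jar: Tall jar: slim amber glass jar with a black lid, 40 mm across, 95 mm high. Loose bystander, not wanted. Origin: centre of its underside.
- anvil_block: Steel bench block, 55 x 55 x 20 mm, 450 g. Loose bystander, not wanted. Origin: centre of its underside.
- lighter: Red lighter lying flat at the back of the bench, 72 x 24 x 12 mm. Loose bystander. Origin: centre of its underside; x along its length.
There are look-alikes about, which are no part of the job. Of the things that look like the pot, take the one that is farthest to the robot's right at the start.

How it is judged:
By the outcome, as a careful person would: the job done as asked, in the order asked, and still so for the second after the job is handed in, with the robot touching nothing.
It also fails if it takes over 106 s, if anything falls off the work surface, if the arm or the gripper's body presses on something with over 40 N, if the wrist force passes 120 N, or if a joint passes its speed limit or range.

ROBOT

A 6-joint arm with a two-finger parallel gripper is mounted at the origin on the work surface. World frame = base frame: x ahead of the robot, y to its left, z up, the work surface at z = 0. Lengths are in m, angles in degrees, forces in N, time in s.
With the tool pointing down it reaches from about 0.375 to 0.9 m from the base axis. Payload 3.1 kg.
Tool frame: the origin (TCP) lies on the centre line of the jaws, within the pads' length; the fingertips stand 17 mm ahead of it and the grasp point (between the pads) lies 2 mm behind it; z points along the fingers, y is the line along which they close (so a half turn about z gives the same grasp; the last joint's range is limited). The gripper opens to 87 mm and grips with 3 to 60 N. Pads are 19 mm wide; open, the fingers measure 117 mm over their backs; the gripper's body (75 mm by 190 mm) begins 51 mm behind the grasp point.
Start: joints at [57.725, 30.224, 82.088, -0, 67.689, -10.227], TCP at [0.235, 0.579, 0.24] pointing down, gripper open.
Joint ranges: [-176.69, 176.69], [-43.24, 126.21], [12.49, 139.97], [-82, 262], [0, 151.66], [-163.58, 163.58]. Speed limits (degrees/s): [159.86, 159.86, 180, 180, 180, 180].

INTERFACE

Orientations are given as a 3x3 rotation matrix whose columns are the frame's x, y, z axes.
In Python, from rig import bot, imaging, finder gives the robot as it stands. The module is installed in compiled form; this text tells all that it offers.
- The arm moves only by the tool play_rows, never from a script. Its argument "motion" is a list that holds one entry, the list of rows, each a list of 6 numbers: the shift along the tool's x, y, z in m, then the turn, a rotation vector about the tool's x, y, z in degrees. In form: [[[dx, dy, dz, wx, wy, wz], ...]]. A call has 1 to 8 rows; each row is the pose to reach, as a shift and turn from the pose commanded when the call began, along the tool's axes at that moment; what a row does not reach only later rows make up. A row lasts 1/12 s, in which the tool goes at most 41.7 mm and 7.16 degrees, less where a joint would pass 70% of its speed; a pose out of reach is approached as far as the arm can. A call with a gripper value outside its range is refused whole. "fingers" is the finger opening in m, from 0 to 0.087, set as the call begins (left out, the last holds). The fingers move at their own pace and stop on an object; the grip force is fixed at half the most. Time passes only in rows, so rows that repeat a pose let the fingers close. It gives the time, the measured TCP pose, the force, the opening and the grip force at its end, in the units of the state.
- bot.read_state(): the state, without advancing time (a new reading comes with each control period).
- imaging.capture(name): name is "scene" or "top" or "wrist"; returns a dict with "frame" (480x640x3 uint8, red, green, blue), "camera_matrix" (3x3 intrinsics, pixels), "R" (3x3) and "t" (3): a world point X has camera coordinates R X + t. Camera axes: x right, y down, z forward; pixel columns grow to the right and rows downward; lengths in m; the calibration is good to about 2 mm. A picture is of the moment at which its call begins. There is no depth.
- bot.hand_in(): hands the job in; it is judged then, once.
Trained networks look in the newest picture that a camera, given by its name, has taken for a name from the list of things; names that differ only in an ending like _2 or _b are one class to them, and where a whole thing is asked for, a point or a joint stands for the part that bears it (a point fixed in the world has none). Each returns a list of dicts, best first, with "confidence" (0 to 1); they miss things now and then, are a little off and sometimes report something else, mostly with a low value. They report only what shows in the picture. A call takes as long as a camera call. They do not tell look-alikes from the thing itself.
- finder.recognise(camera, name): "at" ([x, y, z] in m, in world coordinates, good to about 4 mm: the middle of the surface that is visible of it).
- finder.outline_of(camera, name): "pixels" (480x640 bool, what is visible of it).
The state is a dict: "time_s": time; "joint_positions": joint angles; "qvel": joint speeds; "tau": joint torques, N m; "position": TCP position; "tcp_rot": TCP orientation; "force": force on the tool from outside, world axes, zero at the start; "moment": the same for the moment, N m; "opening": opening from 0.0 (shut) to 1.0 (fully open); "grasp_force": force on a finger pad.
Only numpy, scipy, OpenCV 4.12 (cv2) and the standard library are available. Lean on these libraries where they do the work, as an engineer would, in place of code of your own. Each camera call takes 0.05 s, during which the arm holds its last target. There are 200 camera calls.

## Working session

There is one attempt and no reset: what is moved stays moved. The work goes in short steps, Python scripts to look and compute and a tool call to move; the robot and the scene stay as the last step left them, time stands still between calls to the robot, and variables do not carry over. Pictures are saved under pics/ and viewed, at most 14 in all, crops included, and the job is handed in when it is done.

Besides the shell and the picture viewer there is one more tool, called after "Emit:" as name(argument=value, ...), one argument or row to a line, values as JSON. play_rows: Moves the arm, as the interface text tells. Its arguments: {"type":"object","properties":{"motion":{"type":"array"},"fingers":{"type":"number"}},"required":["motion"]}

```bash
mkdir -p pics; cat > h.py <<'E'
import numpy as np, cv2
from rig import bot, imaging, finder
def shot(cam,fn=None):
    c=imaging.capture(cam)
    if fn: cv2.imwrite('pics/'+fn,c['frame'][:,:,::-1])
    return c
def ray(c,uv,z):
    K,R,t=map(np.array,(c['camera_matrix'],c['R'],c['t']))
    d=R.T@np.linalg.inv(K)@np.array([uv[0],uv[1],1.]); o=-R.T@t
    return o+d*(z-o[2])/d[2]
E
python3 - <<'E'
from h import *
for cam in('scene','top'):
    c=shot(cam,cam+'0.png'); print(cam,-np.array(c['R']).T@c['t'])
    for n in 'hearth pot brick charcoal dish jar tall_jar anvil_block lighter'.split():
        print(n,[(np.round(d['at'],3).tolist(),round(d['confidence'],2)) for d in finder.recognise(cam,n)])
s=bot.read_state();print(s)
E
```

```text
scene [ 1.2735141  -0.77475257  1.45750524]
hearth [([0.529, 0.125, 0.032], 0.58)]
pot [([0.682, 0.242, 0.016], 0.79), ([0.51, -0.157, 0.013], 0.72)]
brick [([0.587, -0.329, 0.033], 0.83)]
charcoal [([0.415, -0.331, 0.026], 0.82)]
dish [([0.498, -0.464, 0.011], 0.78)]
jar [([0.417, 0.322, 0.044], 0.61), ([0.509, -0.153, 0.01], 0.56)]
tall_jar [([0.501, 0.454, 0.061], 0.84)]
anvil_block []
lighter [([0.749, -0.12, 0.016], 0.68)]
top [0.50916634 0.00482165 1.18398887]
hearth [([0.527, 0.13, 0.032], 0.91), ([0.411, 0.325, 0.046], 0.23)]
pot [([0.689, 0.234, 0.005], 0.77), ([0.514, -0.164, 0.002], 0.68)]
brick [([0.581, -0.325, 0.03], 0.74)]
charcoal [([0.412, -0.328, 0.03], 0.79), ([0.58, -0.324, 0.031], 0.64), ([0.495, -0.474, 0.011], 0.47)]
dish [([0.498, -0.471, 0.008], 0.64)]
jar [([0.41, 0.323, 0.046], 0.67)]
tall_jar [([0.494, 0.454, 0.083], 0.75), ([0.411, 0.324, 0.045], 0.39)]
anvil_block [([0.591, 0.347, 0.022], 0.71)]
lighter [([0.41, 0.325, 0.047], 0.16)]
{'time_s': 1.0, 'joint_positions': array([ 5.77271179e+01,  3.02221493e+01,  8.20879188e+01,  2.97300009e-03,
        6.76878519e+01, -1.02276556e+01]), 'qvel': array([-0.03094179,  0.11248837, -0.0307985 , -0.04114065, -0.12301331,
       -0.04599518]), 'tau': array([-1.26563027e-03, -4.40026224e+01, -1.76988441e+01,  6.32857997e-02,
        5.05447446e-02, -8.89280926e-06]), 'position': array([0.2345417 , 0.57930705, 0.23956173]), 'tcp_rot': array([[-9.26880475e-01,  3.75356609e-01, -2.12044250e-05],
       [ 3.75356607e-01,  9.26880475e-01,  5.63253507e-05],
       [ 4.07960602e-05,  4.42476468e-05, -9.99999998e-01]]), 'force': array([-0.86668067,  1.18264111,  0.5200625 ]), 'moment': array([-0.01554573,  0.02226262, -0.00499602]), 'grasp_force': 0.0, 'opening': 1.0034912612619267}
```

View pics/top0.png

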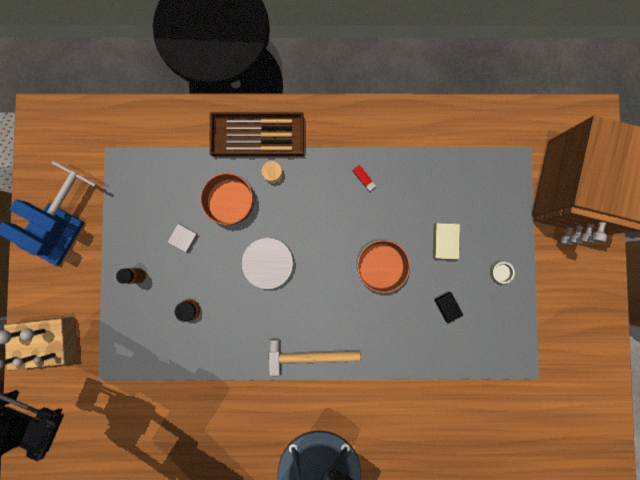

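View pics/scene0.png

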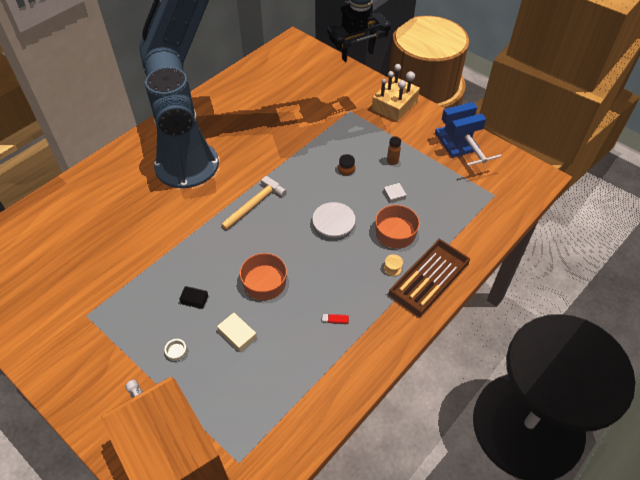

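The top view shows the hearth at (268,263) and the right-hand pot, which is the real one, at (383,267). The look-alike pot is at (228,199). The loose things are the brick (447,241), charcoal (448,307), dish (503,272), short jar (187,310), tall jar (130,275), steel block (182,238) and lighter (364,178). The scene view agrees with this.

```bash
cat >> h.py <<'E'
def masks(cam,name,near,c,zc):
    "outline whose centroid projected at zc is nearest to near"
    best=None
    for d in finder.outline_of(cam,name):
        m=np.array(d['pixels']).astype(np.uint8)
        if m.sum()<20: continue
        v,u=np.nonzero(m); p=ray(c,(u.mean(),v.mean()),zc)
        e=np.hypot(*(p[:2]-near))
        if best is None or e<best[0]: best=(e,m,d['confidence'])
    return best
def rect(c,m,z):
    cs=max(cv2.findContours(m,0,cv2.CHAIN_APPROX_NONE)[0],key=cv2.contourArea).reshape(-1,2)
    P=np.array([ray(c,p,z)[:2] for p in cs],np.float32)
    (x,y),(w,h),a=cv2.minAreaRect(P)
    if w<h: w,h,a=h,w,a+90
    return np.round([x,y,w,h,(a+90)%180-90],4), np.round(cv2.minEnclosingCircle(P)[0],4), P
E
python3 - <<'E'
from h import *
near=dict(hearth=(.527,.13,.03),pot=(.514,-.16,.055),brick=(.581,-.325,.03),charcoal=(.412,-.33,.028),dish=(.497,-.47,.026),jar=(.411,.324,.048))
for cam in('top','scene'):
    c=shot(cam)
    for n,(x,y,z) in near.items():
        b=masks(cam,n,np.array([x,y]),c,z)
        if b is None: print(cam,n,None);continue
        r=rect(c,b[1],z); print(cam,n,round(b[0],3),round(b[2],2),r[0],r[1])
w=shot('wrist'); s=bot.read_state()
Rt=np.array(s['tcp_rot']);print('wrist cam in tool',Rt.T@(-np.array(w['R']).T@w['t']-s['position']),np.round(np.array(w['R'])@Rt,3),w['camera_matrix'])
E
```

```text
top hearth 0.003 0.76 [  0.5257   0.1299   0.1284   0.1258 -89.8697] [0.5248 0.1305]
top pot 0.004 0.56 [  0.5176  -0.1587   0.1278   0.1267 -45.4055] [ 0.5174 -0.1583]
top brick 0.004 0.7 [ 0.5793 -0.3211  0.0884  0.0609 -1.19  ] [ 0.5801 -0.3226]
top charcoal 0.005 0.73 [ 0.4149 -0.3254  0.07    0.0487 25.9162] [ 0.4137 -0.3239]
top dish 0.007 0.67 [ 5.00700e-01 -4.64000e-01  5.83000e-02  5.33000e-02  8.85456e+01] [ 0.5001 -0.4635]
top jar 0.004 0.98 [4.08900e-01 3.25100e-01 5.92000e-02 5.13000e-02 8.98972e+01] [0.406  0.3249]
scene hearth 0.004 0.6 [  0.5279   0.1272   0.1323   0.1298 -72.249 ] [0.5276 0.1284]
scene pot 0.018 0.78 [  0.5268  -0.1706   0.1534   0.1275 -46.4987] [ 0.5279 -0.1695]
scene brick 0.009 0.73 [ 0.5866 -0.3308  0.1016  0.0681 -2.3817] [ 0.5862 -0.3313]
scene charcoal 0.009 0.83 [ 0.4192 -0.3345  0.0731  0.0552 25.854 ] [ 0.4186 -0.3369]
scene dish 0.009 0.69 [  0.5053  -0.4712   0.0631   0.0538 -40.9757] [ 0.5063 -0.4704]
scene jar 0.016 0.63 [  0.4191   0.3124   0.089    0.0508 -50.2886] [0.4191 0.3124]
wrist cam in tool [ 6.58253659e-02 -2.27141285e-05 -1.45585638e-01] [[ 0.     1.     0.001]
 [-0.97   0.001 -0.243]
 [-0.243 -0.     0.97 ]] [[344.58153314   0.         316.43017548]
 [  0.         344.58153314 245.98838138]
 [  0.           0.           1.        ]]
```

Emit:
play_rows(
  motion=[
    [[-0.22,-0.2355,0,0,0,0],[-0.22,-0.2355,0,0,0,0],[-0.22,-0.2355,0,0,0,0],[-0.22,-0.2355,0,0,0,0],[-0.22,-0.2355,0,0,0,0],[-0.22,-0.2355,0,0,0,0],[-0.22,-0.2355,0,0,0,0],[-0.22,-0.2355,0,0,0,0]],
  ],
)

```text
time_s: 2.42
position: [0.3506, 0.2758, 0.2398]
tcp_rot: [[-0.927, 0.376, 0.001], [0.376, 0.927, -0.001], [-0.001, -0.0, -1.0]]
force: [0.2, -0.4, -0.9]
opening: 1.002
grasp_force: 0.0
```

Emit:
play_rows(
  motion=[
    [[-0.22,-0.2355,0,0,0,0],[-0.22,-0.2355,0,0,0,0],[-0.22,-0.2355,0,0,0,0],[-0.22,-0.2355,0,0,0,0],[-0.22,-0.2355,0,0,0,0],[-0.22,-0.2355,0,0,0,0],[-0.22,-0.2355,0,0,0,0],[-0.22,-0.2355,0,0,0,0]],
  ],
)

```text
time_s: 3.08
position: [0.4671, -0.0259, 0.24]
tcp_rot: [[-0.926, 0.377, 0.002], [0.377, 0.926, -0.001], [-0.003, -0.0, -1.0]]
force: [1.1, 0.2, 0.3]
opening: 0.998
grasp_force: 0.0
```

Emit:
play_rows(
  motion=[
    [[-0.22,-0.2355,0,0,0,-20.6],[-0.22,-0.2355,0,0,0,-20.6],[-0.22,-0.2355,0,0,0,-20.6],[-0.22,-0.2355,0,0,0,-20.6],[-0.22,-0.2355,0,0,0,-20.6],[-0.22,-0.2355,0,0,0,-20.6],[-0.22,-0.2355,0,0,0,-20.6],[-0.22,-0.2355,0,0,0,-20.6]],
  ],
)

```text
time_s: 3.75
position: [0.5819, -0.3266, 0.2396]
tcp_rot: [[-1.0, 0.026, 0.001], [0.026, 1.0, -0.001], [-0.001, -0.001, -1.0]]
force: [1.5, -0.1, -0.4]
opening: 1.006
grasp_force: 0.0
```

```bash
python3 - <<'E'
from h import *
shot('wrist'); c=shot('wrist','w1.png'); s=bot.read_state(); print(s['position'],np.degrees(np.arctan2(s['tcp_rot'][1][1],s['tcp_rot'][0][1])))
near=dict(pot=(.514,-.16,.055),brick=(.581,-.325,.03),charcoal=(.412,-.33,.028),dish=(.497,-.47,.026))
for n,(x,y,z) in near.items():
    b=masks('wrist',n,np.array([x,y]),c,z)
    if b is None: print(n,None);continue
    r=rect(c,b[1],z); print(n,round(b[0],3),round(b[2],2),r[0],r[1])
E
```

```text
[ 0.58272599 -0.32969956  0.23927953] 88.29458951138538
pot 0.003 0.84 [  0.5185  -0.1625   0.1353   0.1287 -55.2341] [ 0.5183 -0.1646]
brick 0.004 0.97 [ 0.5794 -0.3261  0.0906  0.0593 -2.475 ] [ 0.5797 -0.3269]
charcoal 0.002 0.75 [ 0.4147 -0.3297  0.0707  0.0455 27.0954] [ 0.4161 -0.3306]
dish 0.005 0.61 [ 5.00800e-01 -4.65600e-01  5.92000e-02  5.53000e-02  8.40909e+01] [ 0.5008 -0.4654]
```

View pics/w1.png

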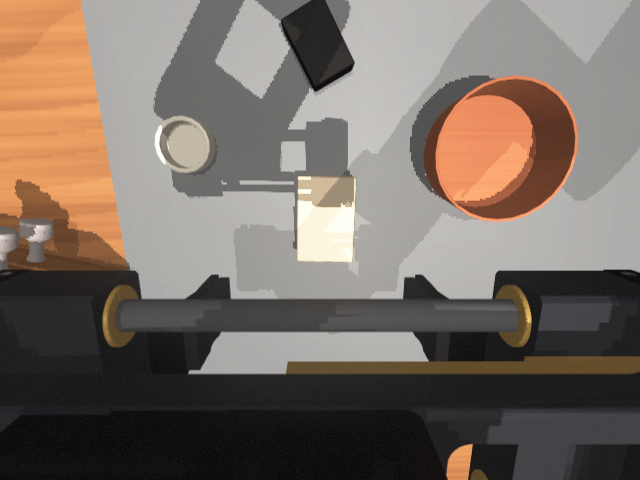

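The wrist view shows the brick at (326,220), the charcoal at (318,45), the dish at (186,145) and the pot at (505,150). The network numbers fit the picture.

Emit:
play_rows(
  motion=[
    [[0.0038,0.0036,0.03,0,0,0.5],[0.0038,0.0036,0.07,0,0,0.5],[0.0038,0.0036,0.11,0,0,0.5],[0.0038,0.0036,0.145,0,0,0.5],[0.0038,0.0036,0.175,0,0,0.5],[0.0038,0.0036,0.197,0,0,0.5],[0.0038,0.0036,0.209,0,0,0.5],[0.0038,0.0036,0.2145,0,0,0.5]],
  ],
)

```text
time_s: 4.72
position: [0.5763, -0.3173, 0.0233]
tcp_rot: [[-0.999, 0.032, -0.003], [0.032, 0.999, 0.003], [0.003, 0.003, -1.0]]
force: [-0.1, 0.4, -0.0]
opening: 0.997
grasp_force: 0.0
```

Emit:
play_rows(
  motion=[
    [[0,0,0,0,0,0],[0,0,0,0,0,0],[0,0,0,0,0,0],[0,0,0,0,0,0],[0,0,0,0,0,0],[0,0,0,0,0,0],[0,0,0,0,0,0],[0,0,0,0,0,0]],
  ],
  fingers=0.05,
)

```text
time_s: 5.38
position: [0.5784, -0.3207, 0.0268]
tcp_rot: [[-0.999, 0.034, 0.003], [0.034, 0.999, -0.002], [-0.003, -0.002, -1.0]]
force: [0.4, -0.6, 5.3]
opening: 0.684
grasp_force: 30.0
```

Emit:
play_rows(
  motion=[
    [[0,0,-0.008,0,0,0],[0,0,-0.025,0,0,0],[0,0,-0.055,0,0,0],[0,0,-0.09,0,0,0],[0,0,-0.13,0,0,0],[0,0,-0.17,0,0,0],[0,0,-0.2,0,0,0],[0,0,-0.215,0,0,0]],
  ],
)

```text
time_s: 6.05
position: [0.5786, -0.3202, 0.2453]
tcp_rot: [[-0.999, 0.034, 0.005], [0.034, 0.999, -0.004], [-0.006, -0.004, -1.0]]
force: [0.7, 0.4, -1.9]
opening: 0.684
grasp_force: 30.0
```

Emit:
play_rows(
  motion=[
    [[0,0.005,0,0,0,0],[-0.001,0.015,0,0,0,0],[-0.002,0.035,0,0,0,0],[-0.003,0.06,0,0,0,0],[-0.004,0.085,0,0,0,0],[-0.005,0.11,0,0,0,0],[-0.006,0.135,0,0,0,0],[-0.007,0.16,0,0,0,0]],
  ],
)

```text
time_s: 6.72
position: [0.5877, -0.1567, 0.2368]
tcp_rot: [[-0.999, 0.034, -0.006], [0.034, 0.999, 0.004], [0.007, 0.004, -1.0]]
force: [0.4, -0.1, -0.8]
opening: 0.688
grasp_force: 30.0
```

Emit:
play_rows(
  motion=[
    [[0,0.025,0,0,0,0],[-0.001,0.05,0,0,0,0],[-0.002,0.075,0,0,0,0],[-0.003,0.1,0,0,0,0],[-0.004,0.125,0,0,0,0],[-0.005,0.145,0,0,0,0],[-0.005,0.155,0,0,0,0],[-0.005,0.16,0,0,0,0]],
  ],
)

```text
time_s: 7.38
position: [0.5983, 0.0023, 0.2377]
tcp_rot: [[-0.999, 0.032, -0.005], [0.032, 1.0, 0.001], [0.005, 0.001, -1.0]]
force: [-0.2, -0.7, -2.3]
opening: 0.69
grasp_force: 30.0
```

```bash
cat >> h.py <<'E'
def pose(n=5):
    P=[]
    for i in range(n):
        c=imaging.capture('wrist'); s=bot.read_state(); R=np.array(s['tcp_rot'])
        P.append([*s['position'],np.degrees(np.arctan2(R[1,1],R[0,1]))])
    P=np.array(P); print('pose',P[2:].mean(0).round(4),P[2:].std(0).round(4),'open',round(s['opening']*87,1),'F',np.round(s['force'],1),'t',s['time_s']); return P[2:].mean(0)
def delta(p,tgt):
    "tool shift for world target [x,y,z,yaw]"
    a=np.radians(p[3]); y=np.array([np.cos(a),np.sin(a)]); x=np.array([-y[1],y[0]])
    d=np.array(tgt[:2])-p[:2]; print('tool d',np.round([x@d,y@d,p[2]-tgt[2],p[3]-tgt[3]],4))
def look(cam,near,c):
    for n,(x,y,z) in near.items():
        b=masks(cam,n,np.array([x,y]),c,z)
        if b is None: print(n,None);continue
        r=rect(c,b[1],z); print(n,round(b[0],3),round(b[2],2),r[0],r[1])
E
python3 - <<'E'
from h import *
p=pose(6); c=shot('wrist','w2.png')
look('wrist',dict(pot=(.514,-.16,.055),hearth=(.527,.13,.03)),c)
c=shot('top');look('top',dict(brick=(.6,0,.25)),c)
E
```

```text
pose [ 5.99900e-01 -1.00000e-03  2.39500e-01  8.80174e+01] [0.0002 0.0004 0.0003 0.0407] open 59.7 F [-0.   0.3 -1. ] t 7.6833
pot 0.003 0.95 [ 0.5168 -0.1575  0.1308  0.1303 38.4903] [ 0.5179 -0.1552]
hearth 0.005 0.83 [ 0.5248  0.1289  0.1306  0.1287 80.9969] [0.5249 0.1291]
brick 0.037 0.79 [5.64100e-01 2.10000e-03 5.52000e-02 1.43000e-02 8.99331e+01] [0.5641 0.0021]
```

View pics/w2.png

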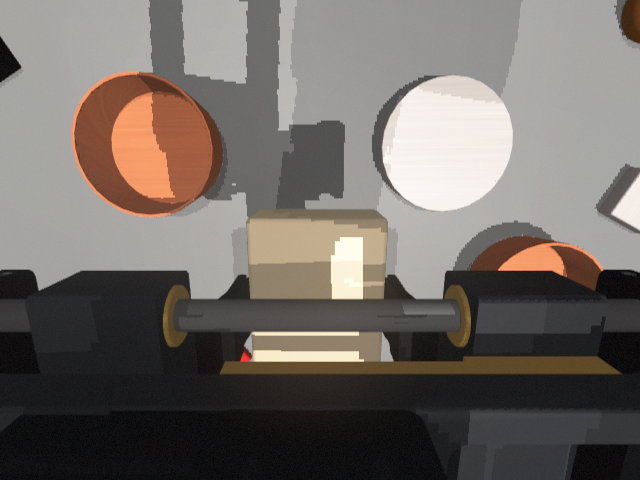

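The wrist view shows the pot at (148,145) and the hearth at (447,143). The held brick is centred at column 316, with its near top edge at row 219, which puts its centre about 3 mm beyond the TCP.

Emit:
play_rows(
  motion=[
    [[0.004,0.006,0,0,0,0],[0.014,0.022,0,0,0,0],[0.028,0.044,0,0,0,-0.2],[0.043,0.067,0,0,0,-0.5],[0.058,0.09,0,0,0,-0.5],[0.071,0.11,0,0,0,-0.5],[0.079,0.123,0,0,0,-0.5],[0.0824,0.1277,0,0,0,-0.5]],
  ],
)

```text
time_s: 8.6
position: [0.5201, 0.1325, 0.2402]
tcp_rot: [[-1.0, 0.023, -0.001], [0.023, 1.0, 0.001], [0.001, 0.001, -1.0]]
force: [0.3, 0.5, -1.7]
opening: 0.688
grasp_force: 30.0
```

Emit:
play_rows(
  motion=[
    [[0,0,0.01,0,0,0],[0,0,0.03,0,0,0],[0,0,0.06,0,0,0],[0,0,0.09,0,0,0],[0,0,0.12,0,0,0],[0,0,0.145,0,0,0],[0,0,0.16,0,0,0],[0,0,0.17,0,0,0]],
  ],
)

```text
time_s: 9.27
position: [0.5218, 0.1291, 0.0673]
tcp_rot: [[-1.0, 0.026, -0.003], [0.026, 1.0, -0.0], [0.003, -0.001, -1.0]]
force: [0.8, 0.3, -0.4]
opening: 0.691
grasp_force: 30.0
```

```bash
python3 - <<'E'
from h import *
p=pose(6); delta(p,[.522,.1295,.0545,88.5])
E
```

```text
pose [5.23100e-01 1.29800e-01 7.04000e-02 8.85231e+01] [0.0004 0.0002 0.0007 0.0151] open 59.8 F [ 0.3 -0.8 -1.2] t 9.5667
tool d [ 0.0011 -0.0004  0.0159  0.0231]
```

Emit:
play_rows(
  motion=[
    [[0.001,0,0.005,0,0,0],[0.001,0,0.009,0,0,0],[0.001,0,0.012,0,0,0],[0.001,0,0.014,0,0,0],[0.001,0,0.015,0,0,0],[0.001,0,0.0155,0,0,0],[0.001,0,0.0155,0,0,0],[0.001,0,0.0155,0,0,0]],
  ],
)

```text
time_s: 10.23
position: [0.5212, 0.1304, 0.0567]
tcp_rot: [[-1.0, 0.025, 0.001], [0.025, 1.0, -0.0], [-0.001, -0.0, -1.0]]
force: [-4.0, -0.7, 15.5]
opening: 0.689
grasp_force: 30.0
```

```bash
python3 - <<'E'
from h import *
p=pose(6)
E
```

```text
pose [5.21100e-01 1.30400e-01 5.66000e-02 8.85777e+01] [0.     0.     0.     0.0007] open 59.9 F [-3.9 -0.4 14.9] t 10.5333
```

Emit:
play_rows(
  motion=[
    [[0,0,-0.001,0,0,0],[0,0,-0.001,0,0,0],[0,0,-0.001,0,0,0],[0,0,-0.001,0,0,0],[0,0,-0.001,0,0,0],[0,0,-0.001,0,0,0],[0,0,-0.001,0,0,0],[0,0,-0.001,0,0,0]],
  ],
  fingers=0.08,
)

```text
time_s: 11.2
position: [0.5212, 0.1303, 0.0554]
tcp_rot: [[-1.0, 0.025, -0.0], [0.025, 1.0, -0.0], [0.0, -0.0, -1.0]]
force: [-0.0, 0.1, -0.4]
opening: 0.917
grasp_force: 0.0
```

Emit:
play_rows(
  motion=[
    [[0,0,-0.005,0,0,0],[0,0,-0.02,0,0,0],[0,0,-0.045,0,0,0],[0,0,-0.08,0,0,0],[0,0,-0.115,0,0,0],[0,0,-0.15,0,0,0],[0,0,-0.175,0,0,0],[0,0,-0.185,0,0,0]],
  ],
)

```text
time_s: 11.87
position: [0.5232, 0.1304, 0.2451]
tcp_rot: [[-1.0, 0.025, 0.008], [0.025, 1.0, 0.0], [-0.008, 0.001, -1.0]]
force: [-0.0, 0.1, -0.2]
opening: 0.917
grasp_force: 0.0
```

Emit:
play_rows(
  motion=[
    [[-0.08,0,0,0,0,0],[-0.08,0,0,0,0,0],[-0.08,0,0,0,0,0],[-0.08,0,0,0,0,0],[-0.08,0,0,0,0,0]],
  ],
  fingers=0.087,
)

```text
time_s: 12.28
position: [0.5998, 0.1282, 0.2391]
tcp_rot: [[-1.0, 0.025, -0.004], [0.025, 1.0, -0.0], [0.004, -0.0, -1.0]]
force: [-0.5, -0.4, -0.5]
opening: 1.004
grasp_force: 0.0
```

```bash
python3 - <<'E'
from h import *
p=pose(6); c=shot('wrist','w3.png')
look('wrist',dict(brick=(.525,.13,.06),hearth=(.525,.13,.03)),c)
c=shot('top');look('top',dict(brick=(.525,.13,.06)),c)
delta(p,[.416,-.328,.2,117])
E
```

```text
pose [ 0.6     0.1284  0.2403 88.5687] [0.0003 0.     0.0002 0.0027] open 87.2 F [ 0.3 -0.5 -0.5] t 12.5833
brick 0.004 0.87 [ 0.5234  0.1301  0.0901  0.0597 -1.606 ] [0.5232 0.1304]
hearth 0.001 0.68 [  0.525    0.1305   0.1282   0.1281 -49.2622] [0.525  0.1303]
brick 0.022 0.77 [0.5215 0.1095 0.0857 0.0172 0.2501] [0.5215 0.107 ]
tool d [  0.1726  -0.4609   0.0403 -28.4313]
```

View pics/w3.png

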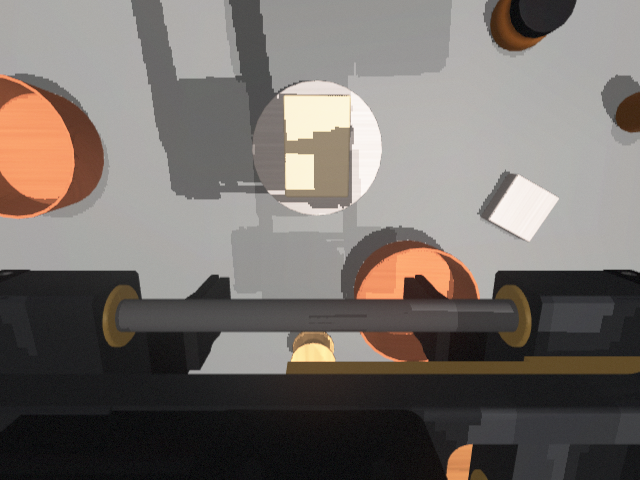

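The brick is at (318,147), centred on the hearth plate to about 1.6 mm and parallel to its axis. The charcoal is next.

Emit:
play_rows(
  motion=[
    [[0.0863,-0.2305,0,0,0,0],[0.0863,-0.2305,0,0,0,0],[0.0863,-0.2305,0,0,0,0],[0.0863,-0.2305,0,0,0,0],[0.0863,-0.2305,0,0,0,0],[0.0863,-0.2305,0,0,0,0],[0.0863,-0.2305,0,0,0,0]],
  ],
)

```text
time_s: 13.42
position: [0.5073, -0.1057, 0.2408]
tcp_rot: [[-1.0, 0.031, -0.001], [0.031, 1.0, -0.003], [0.001, -0.003, -1.0]]
force: [-0.0, 0.9, 0.4]
opening: 0.999
grasp_force: 0.0
```

Emit:
play_rows(
  motion=[
    [[0.0863,-0.2305,0.04,0,0,-28.4],[0.0863,-0.2305,0.04,0,0,-28.4],[0.0863,-0.2305,0.04,0,0,-28.4],[0.0863,-0.2305,0.04,0,0,-28.4],[0.0863,-0.2305,0.04,0,0,-28.4],[0.0863,-0.2305,0.04,0,0,-28.4],[0.0863,-0.2305,0.04,0,0,-28.4]],
  ],
)

```text
time_s: 14.0
position: [0.4245, -0.3248, 0.1997]
tcp_rot: [[-0.901, -0.433, -0.015], [-0.432, 0.902, -0.017], [0.021, -0.009, -1.0]]
force: [0.5, -0.3, -1.3]
opening: 1.0
grasp_force: 0.0
```

```bash
python3 - <<'E'
from h import *
p=pose(8); c=shot('wrist')
look('wrist',dict(charcoal=(.416,-.33,.028),dish=(.5,-.465,.026)),c); s=bot.read_state(); print(s['joint_positions'].round(1))
b=masks('wrist','charcoal',np.array([.416,-.33]),c,.028)
r=rect(c,b[1],.028); delta(p,[r[0][0],r[0][1],.0235,r[0][4]+90])
E
```

```text
pose [  0.426   -0.3189   0.2002 116.0663] [0.0002 0.0006 0.0002 0.0758] open 87.2 F [ 0.2 -0.5 -0.4] t 14.4
charcoal 0.005 0.72 [ 0.4123 -0.3305  0.0661  0.0431 26.8812] [ 0.4121 -0.33  ]
dish None
[ -48.2   26.2   97.6   -1.4   56.1 -163.5]
tool d [ 0.0174 -0.0044  0.1767 -0.8149]
```

Joint 6 reached its range end, so I'll turn the tool half round and make the same grasp from the other side.

Emit:
play_rows(
  motion=[
    [[0,0,0,0,0,7],[0,0,0,0,0,14],[0,0,0,0,0,21],[0,0,0,0,0,28],[0,0,0,0,0,35],[0,0,0,0,0,42],[0,0,0,0,0,49],[0,0,0,0,0,56]],
  ],
)

```text
time_s: 15.27
position: [0.4257, -0.3201, 0.2002]
tcp_rot: [[-0.863, 0.505, -0.015], [0.505, 0.863, -0.014], [0.006, -0.02, -1.0]]
force: [-0.3, 0.6, 0.1]
opening: 0.997
grasp_force: 0.0
```

Emit:
play_rows(
  motion=[
    [[0,0,0,0,0,7],[0,0,0,0,0,14],[0,0,0,0,0,21],[0,0,0,0,0,28],[0,0,0,0,0,35],[0,0,0,0,0,42],[0,0,0,0,0,49],[0,0,0,0,0,56]],
  ],
)

```text
time_s: 15.93
position: [0.4257, -0.3201, 0.2002]
tcp_rot: [[-0.064, 0.998, -0.015], [0.998, 0.064, -0.014], [-0.013, -0.016, -1.0]]
force: [-0.3, -0.3, -0.4]
opening: 0.999
grasp_force: 0.0
```

Emit:
play_rows(
  motion=[
    [[0,0,0,0,0,7],[0,0,0,0,0,14],[0,0,0,0,0,21],[0,0,0,0,0,28],[0,0,0,0,0,35],[0,0,0,0,0,42],[0,0,0,0,0,49],[0,0,0,0,0,56]],
  ],
)

```text
time_s: 16.6
position: [0.4257, -0.3201, 0.2002]
tcp_rot: [[0.792, 0.611, -0.015], [0.611, -0.792, -0.014], [-0.021, 0.002, -1.0]]
force: [-0.6, -0.8, 0.6]
opening: 1.0
grasp_force: 0.0
```

Emit:
play_rows(
  motion=[
    [[0,0,0,0,0,6],[0,0,0,0,0,11.3],[0,0,0,0,0,11.3]],
  ],
)

```text
time_s: 16.85
position: [0.4257, -0.3201, 0.2002]
tcp_rot: [[0.894, 0.448, -0.015], [0.448, -0.894, -0.014], [-0.02, 0.006, -1.0]]
force: [0.7, -0.5, 0.5]
opening: 1.0
grasp_force: 0.0
```

```bash
python3 - <<'E'
from h import *
p=pose(8); c=shot('wrist')
look('wrist',dict(charcoal=(.416,-.33,.028),dish=(.5,-.465,.026)),c); s=bot.read_state(); print(s['joint_positions'].round(1))
b=masks('wrist','charcoal',np.array([.416,-.33]),c,.028)
r=rect(c,b[1],.028); delta(p,[r[0][0],r[0][1],.0235,r[0][4]-90])
E
```

```text
pose [  0.4256  -0.3203   0.2001 -63.237 ] [0.     0.     0.     0.0343] open 87.1 F [-0.1  1.  -0.3] t 17.25
charcoal 0.002 0.84 [ 0.4158 -0.3285  0.0687  0.0437 27.3867] [ 0.4153 -0.3283]
dish 0.002 0.67 [ 5.01600e-01 -4.63800e-01  6.38000e-02  5.46000e-02 -8.93551e+01] [ 0.5021 -0.4638]
[-48.3  26.3  97.6  -1.4  56.1  15.8]
tool d [-0.0125  0.0029  0.1766 -0.6237]
```

Emit:
play_rows(
  motion=[
    [[-0.0099,0.002,0.02,0.33,1.13,-0.6],[-0.0099,0.002,0.055,0.33,1.13,-0.6],[-0.0099,0.002,0.09,0.33,1.13,-0.6],[-0.0099,0.002,0.12,0.33,1.13,-0.6],[-0.0099,0.002,0.145,0.33,1.13,-0.6],[-0.0099,0.002,0.164,0.33,1.13,-0.6],[-0.0099,0.002,0.173,0.33,1.13,-0.6],[-0.0099,0.002,0.177,0.33,1.13,-0.6]],
  ],
)

```text
time_s: 18.12
position: [0.4144, -0.3286, 0.0219]
tcp_rot: [[0.889, 0.458, -0.002], [0.458, -0.889, 0.002], [-0.001, -0.003, -1.0]]
force: [0.0, -0.5, -0.2]
opening: 1.002
grasp_force: 0.0
```

```bash
python3 - <<'E'
from h import *
p=pose(8); s=bot.read_state(); print(s['tcp_rot'].round(4))
E
```

```text
pose [ 4.15500e-01 -3.29700e-01  2.44000e-02 -6.27124e+01] [0.0001 0.0001 0.0002 0.0024] open 86.9 F [-0.2  0.1  0.2] t 18.5167
[[ 8.887e-01  4.584e-01  1.200e-03]
 [ 4.584e-01 -8.887e-01 -1.800e-03]
 [ 3.000e-04  2.200e-03 -1.000e+00]]
```

Emit:
play_rows(
  motion=[
    [[0,0,0,0,0,0],[0,0,0,0,0,0],[0,0,0,0,0,0],[0,0,0,0,0,0],[0,0,0,0,0,0],[0,0,0,0,0,0],[0,0,0,0,0,0],[0,0,0,0,0,0]],
  ],
  fingers=0.035,
)

```text
time_s: 19.18
position: [0.4149, -0.3291, 0.0233]
tcp_rot: [[0.889, 0.458, -0.0], [0.458, -0.889, 0.0], [-0.0, -0.0, -1.0]]
force: [0.1, 0.2, -0.1]
opening: 0.503
grasp_force: 30.0
```

Emit:
play_rows(
  motion=[
    [[0,0,-0.008,0,0,0],[0,0,-0.025,0,0,0],[0,0,-0.055,0,0,0],[0,0,-0.09,0,0,0],[0,0,-0.13,0,0,0],[0,0,-0.17,0,0,0],[0,0,-0.2,0,0,0],[0,0,-0.215,0,0,0]],
  ],
)

```text
time_s: 19.85
position: [0.4162, -0.3303, 0.2434]
tcp_rot: [[0.889, 0.458, 0.005], [0.458, -0.889, -0.006], [0.002, 0.008, -1.0]]
force: [-0.3, -0.5, -1.0]
opening: 0.505
grasp_force: 30.0
```

Emit:
play_rows(
  motion=[
    [[0.006,-0.009,0,0,0,0],[0.018,-0.029,0,0,0,0],[0.034,-0.055,0,0,0,0],[0.05,-0.081,0,0,0,0],[0.066,-0.106,0,0,0,0],[0.082,-0.132,0,0,0,0],[0.098,-0.158,0,0,0,0],[0.114,-0.183,0,0,0,0]],
  ],
)

```text
time_s: 20.52
position: [0.4306, -0.1112, 0.237]
tcp_rot: [[0.889, 0.458, -0.004], [0.458, -0.889, 0.002], [-0.002, -0.004, -1.0]]
force: [-0.1, 0.4, -1.1]
opening: 0.507
grasp_force: 30.0
```

Emit:
play_rows(
  motion=[
    [[0.016,-0.026,0,0,0,4],[0.032,-0.052,0,0,0,8],[0.048,-0.078,0,0,0,12],[0.064,-0.103,0,0,0,16],[0.08,-0.129,0,0,0,20],[0.096,-0.155,0,0,0,24],[0.108,-0.174,0,0,0,27.5],[0.114,-0.183,0,0,0,28.8]],
  ],
)

```text
time_s: 21.18
position: [0.4476, 0.1039, 0.2369]
tcp_rot: [[1.0, -0.026, -0.004], [-0.026, -1.0, 0.001], [-0.004, -0.001, -1.0]]
force: [-0.2, -0.5, -0.1]
opening: 0.502
grasp_force: 30.0
```

```bash
python3 - <<'E'
from h import *
p=pose(8); c=shot('wrist','w4.png')
look('wrist',dict(brick=(.525,.13,.06),hearth=(.525,.13,.03)),c)
s=bot.read_state(); print(s['tcp_rot'].round(4)); delta(p,[.5235,.13,.0835,-91.6])
E
```

```text
pose [  0.449    0.1005   0.2376 -91.4917] [0.0005 0.0006 0.0003 0.0929] open 43.9 F [-0.1  0.5 -1.1] t 21.5833
brick 0.001 0.85 [ 0.5236  0.1297  0.0899  0.0599 -1.554 ] [0.5238 0.1298]
hearth 0.006 0.97 [  0.5257   0.1298   0.1282   0.1272 -34.3659] [0.5256 0.1295]
[[ 9.996e-01 -2.780e-02 -2.000e-04]
 [-2.780e-02 -9.996e-01 -1.000e-04]
 [-2.000e-04  1.000e-04 -1.000e+00]]
tool d [ 0.0737 -0.0314  0.1541  0.1083]
```

View pics/w4.png

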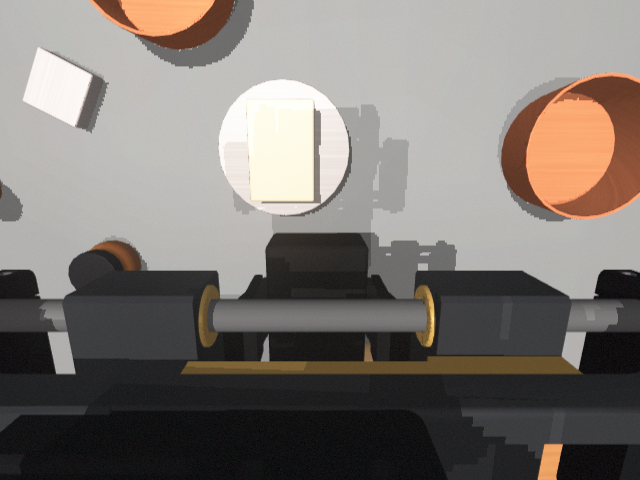

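The wrist view shows the brick centred on the hearth at (283,150). The held charcoal's near end is at about row 233 (bottom edge) and row 246 (top edge). I'll measure those edges more exactly.

```bash
python3 - <<'E'
from h import *
im=cv2.imread('pics/w4.png').astype(int).sum(2)
print([(r,int(im[r,290:345].mean())) for r in range(224,270,2)])
print([(u,int(im[250:256,u].mean())) for u in list(range(258,276,2))+list(range(360,378,2))])
E
```

```text
[(224, 478), (226, 477), (228, 476), (230, 475), (232, 386), (234, 127), (236, 126), (238, 124), (240, 122), (242, 120), (244, 120), (246, 128), (248, 132), (250, 140), (252, 138), (254, 137), (256, 135), (258, 133), (260, 131), (262, 129), (264, 128), (266, 126), (268, 125)]
[(258, 548), (260, 547), (262, 550), (264, 537), (266, 142), (268, 147), (270, 156), (272, 157), (274, 157), (360, 129), (362, 126), (364, 128), (366, 115), (368, 192), (370, 255), (372, 327), (374, 327), (376, 326)]
```

Emit:
play_rows(
  motion=[
    [[0.004,-0.002,0,0,0,0.1],[0.014,-0.006,0,0,0,0.1],[0.027,-0.011,0,0,0,0.1],[0.04,-0.017,0,0,0,0.1],[0.053,-0.022,0,0,0,0.1],[0.065,-0.027,0,0,0,0.1],[0.073,-0.03,0,0,0,0.1],[0.0756,-0.0316,0,0,0,0.1]],
  ],
)

```text
time_s: 22.4
position: [0.5285, 0.1307, 0.2383]
tcp_rot: [[1.0, -0.028, 0.002], [-0.028, -1.0, 0.0], [0.002, -0.0, -1.0]]
force: [-0.1, -0.3, -0.9]
opening: 0.504
grasp_force: 30.0
```

Emit:
play_rows(
  motion=[
    [[0,0,0.01,0,0,0],[0,0,0.03,0,0,0],[0,0,0.055,0,0,0],[0,0,0.08,0,0,0],[0,0,0.105,0,0,0],[0,0,0.12,0,0,0],[0,0,0.13,0,0,0],[0,0,0.134,0,0,0]],
  ],
)

```text
time_s: 23.07
position: [0.5246, 0.1301, 0.1024]
tcp_rot: [[1.0, -0.028, -0.004], [-0.028, -1.0, -0.0], [-0.004, 0.0, -1.0]]
force: [0.2, 0.1, -0.4]
opening: 0.503
grasp_force: 30.0
```

```bash
python3 - <<'E'
from h import *
p=pose(8); delta(p,[.5254,.13,.0837,-91.6])
E
```

```text
pose [  0.5269   0.1303   0.1052 -91.6196] [0.0002 0.     0.0003 0.0031] open 43.9 F [ 0.3 -0.3 -0.4] t 23.4667
tool d [-0.0015  0.0004  0.0215 -0.0196]
```

Emit:
play_rows(
  motion=[
    [[-0.0012,0,0.006,0,0,0],[-0.0012,0,0.011,0,0,0],[-0.0012,0,0.015,0,0,0],[-0.0012,0,0.018,0,0,0],[-0.0012,0,0.0195,0,0,0],[-0.0012,0,0.0205,0,0,0],[-0.0012,0,0.021,0,0,0],[-0.0012,0,0.021,0,0,0]],
  ],
)

```text
time_s: 24.13
position: [0.5251, 0.1303, 0.0833]
tcp_rot: [[1.0, -0.028, -0.0], [-0.028, -1.0, -0.0], [-0.0, 0.0, -1.0]]
force: [-0.3, -0.2, -0.3]
opening: 0.501
grasp_force: 30.0
```

```bash
python3 - <<'E'
from h import *
p=pose(6)
E
```

```text
pose [ 5.25300e-01  1.30300e-01  8.34000e-02 -9.16223e+01] [0.     0.     0.     0.0012] open 43.7 F [-0.5  0.6 -0.2] t 24.4333
```

Emit:
play_rows(
  motion=[
    [[0,0,0.0006,0,0,0],[0,0,0.0012,0,0,0],[0,0,0.0012,0,0,0],[0,0,0.0012,0,0,0],[0,0,0.0012,0,0,0]],
  ],
)

```text
time_s: 24.85
position: [0.5252, 0.1303, 0.0833]
tcp_rot: [[1.0, -0.028, 0.001], [-0.028, -1.0, -0.0], [0.001, 0.0, -1.0]]
force: [-1.5, -0.7, 7.4]
opening: 0.501
grasp_force: 30.0
```

Emit:
play_rows(
  motion=[
    [[0,0,-0.0006,0,0,0],[0,0,-0.0006,0,0,0],[0,0,-0.0006,0,0,0],[0,0,-0.0006,0,0,0],[0,0,-0.0006,0,0,0],[0,0,-0.0006,0,0,0],[0,0,-0.0006,0,0,0],[0,0,-0.0006,0,0,0]],
  ],
  fingers=0.07,
)

```text
time_s: 25.52
position: [0.5251, 0.1303, 0.0826]
tcp_rot: [[1.0, -0.028, -0.0], [-0.028, -1.0, -0.0], [-0.0, 0.0, -1.0]]
force: [0.8, 0.1, 0.3]
opening: 0.795
grasp_force: 0.0
```

Emit:
play_rows(
  motion=[
    [[0,0,-0.005,0,0,0],[0,0,-0.02,0,0,0],[0,0,-0.045,0,0,0],[0,0,-0.075,0,0,0],[0,0,-0.105,0,0,0],[0,0,-0.135,0,0,0],[0,0,-0.155,0,0,0],[0,0,-0.16,0,0,0]],
  ],
)

```text
time_s: 26.18
position: [0.5273, 0.1305, 0.247]
tcp_rot: [[1.0, -0.028, 0.008], [-0.028, -1.0, 0.0], [0.008, -0.001, -1.0]]
force: [-0.2, -0.4, 0.3]
opening: 0.805
grasp_force: 0.0
```

Emit:
play_rows(
  motion=[
    [[-0.08,0.03,0,0,0,0],[-0.08,0.03,0,0,0,0],[-0.08,0.03,0,0,0,0],[-0.08,0.03,0,0,0,0],[-0.08,0.03,0,0,0,0]],
  ],
  fingers=0.087,
)

```text
time_s: 26.6
position: [0.4447, 0.1025, 0.2427]
tcp_rot: [[1.0, -0.029, 0.001], [-0.029, -1.0, 0.0], [0.001, -0.0, -1.0]]
force: [1.0, 0.4, -0.5]
opening: 0.991
grasp_force: 0.0
```

```bash
python3 - <<'E'
from h import *
p=pose(8); c=shot('wrist','w5.png')
look('wrist',dict(charcoal=(.525,.13,.088),brick=(.525,.13,.06),hearth=(.525,.13,.03),pot=(.518,-.16,.055)),c)
delta(p,[.5,-.464,.2,-91.6])
E
```

```text
pose [  0.4455   0.1027   0.2427 -91.6096] [0.0005 0.     0.0001 0.0029] open 87.3 F [ 0.1 -0.9  0.2] t 27.0
charcoal 0.0 0.97 [ 0.5239  0.13    0.065   0.0437 -1.8075] [0.5239 0.1297]
brick 0.005 0.62 [ 0.5235  0.1301  0.0887  0.059  -1.5882] [0.5237 0.1298]
hearth 0.006 0.71 [ 0.5258  0.1299  0.1288  0.1286 55.7489] [0.5254 0.13  ]
pot 0.018 0.85 [ 0.5132 -0.1357  0.1295  0.1254 11.3649] [ 0.515  -0.1458]
tool d [ 0.0704  0.565   0.0427 -0.0096]
```

View pics/w5.png

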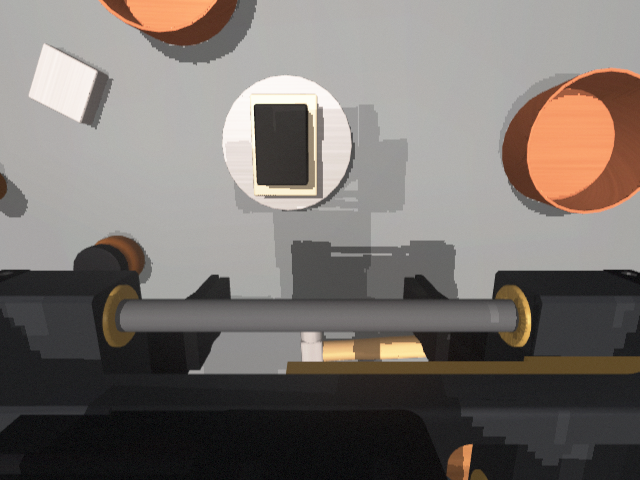

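The charcoal at (281,145) is centred on the brick to under 1 mm, with long sides parallel. Now the dish.

Emit:
play_rows(
  motion=[
    [[0.035,0.2825,0,0,0,0],[0.035,0.2825,0,0,0,0],[0.035,0.2825,0,0,0,0],[0.035,0.2825,0,0,0,0],[0.035,0.2825,0,0,0,0],[0.035,0.2825,0,0,0,0],[0.035,0.2825,0,0,0,0],[0.035,0.2825,0,0,0,0]],
  ],
)

```text
time_s: 27.92
position: [0.4733, -0.188, 0.2432]
tcp_rot: [[0.999, -0.034, 0.004], [-0.034, -0.999, -0.005], [0.004, 0.005, -1.0]]
force: [0.1, 0.4, 0.6]
opening: 1.002
grasp_force: 0.0
```

Emit:
play_rows(
  motion=[
    [[0.035,0.2825,0.04,0,0,0],[0.035,0.2825,0.04,0,0,0],[0.035,0.2825,0.04,0,0,0],[0.035,0.2825,0.04,0,0,0],[0.035,0.2825,0.04,0,0,0],[0.035,0.2825,0.04,0,0,0],[0.035,0.2825,0.04,0,0,0],[0.035,0.2825,0.04,0,0,0]],
  ],
)

```text
time_s: 28.58
position: [0.498, -0.4717, 0.2011]
tcp_rot: [[0.999, -0.033, 0.001], [-0.033, -0.999, -0.005], [0.001, 0.005, -1.0]]
force: [1.0, 0.2, 0.6]
opening: 1.001
grasp_force: 0.0
```

```bash
python3 - <<'E'
from h import *
p=pose(8); c=shot('wrist'); s=bot.read_state(); print(s['tcp_rot'].round(4)[:,2], s['joint_positions'].round(1))
look('wrist',dict(dish=(.5,-.465,.026)),c)
b=masks('wrist','dish',np.array([.5,-.465]),c,.026)
r=rect(c,b[1],.026); delta(p,[*r[1],.024,-91.6])
E
```

```text
pose [  0.4983  -0.4625   0.2028 -91.561 ] [0.0003 0.0004 0.0005 0.0467] open 87.2 F [-0.6 -0.1  0.6] t 28.9833
[ 1.e-04 -3.e-04 -1.e+00] [-52.3  36.7  75.5  -0.   67.8  39.3]
dish 0.005 0.93 [  0.5022  -0.469    0.0553   0.0548 -28.5225] [ 0.5027 -0.4686]
tool d [0.0045 0.006  0.1788 0.039 ]
```

Emit:
play_rows(
  motion=[
    [[0.0033,0.0034,0.02,0,0,0],[0.0033,0.0034,0.055,0,0,0],[0.0033,0.0034,0.09,0,0,0],[0.0033,0.0034,0.12,0,0,0],[0.0033,0.0034,0.145,0,0,0],[0.0033,0.0034,0.164,0,0,0],[0.0033,0.0034,0.174,0,0,0],[0.0033,0.0034,0.179,0,0,0]],
  ],
)

```text
time_s: 29.8
position: [0.5009, -0.4667, 0.022]
tcp_rot: [[1.0, -0.028, -0.002], [-0.028, -1.0, 0.002], [-0.002, -0.002, -1.0]]
force: [1.3, -0.4, 0.6]
opening: 0.998
grasp_force: 0.0
```

```bash
python3 - <<'E'
from h import *
p=pose(6)
E
```

```text
pose [ 5.02200e-01 -4.68500e-01  2.52000e-02 -9.16145e+01] [0.0001 0.0002 0.0004 0.0021] open 87.0 F [-0.3 -0.  -0.1] t 30.1
```

Emit:
play_rows(
  motion=[
    [[0,0,0,0,0,0],[0,0,0,0,0,0],[0,0,0,0,0,0],[0,0,0,0,0,0],[0,0,0,0,0,0],[0,0,0,0,0,0],[0,0,0,0,0,0],[0,0,0,0,0,0]],
  ],
  fingers=0.045,
)

```text
time_s: 30.77
position: [0.5015, -0.4677, 0.0238]
tcp_rot: [[1.0, -0.028, -0.0], [-0.028, -1.0, -0.0], [-0.0, 0.0, -1.0]]
force: [-0.1, 0.3, 0.7]
opening: 0.641
grasp_force: 30.0
```

Emit:
play_rows(
  motion=[
    [[0,0,-0.008,0,0,0],[0,0,-0.025,0,0,0],[0,0,-0.055,0,0,0],[0,0,-0.09,0,0,0],[0,0,-0.13,0,0,0],[0,0,-0.17,0,0,0],[0,0,-0.2,0,0,0],[0,0,-0.215,0,0,0]],
  ],
)

```text
time_s: 31.43
position: [0.5028, -0.4691, 0.2449]
tcp_rot: [[1.0, -0.028, 0.005], [-0.028, -1.0, -0.007], [0.005, 0.007, -1.0]]
force: [1.0, 0.1, -0.1]
opening: 0.639
grasp_force: 30.0
```

```bash
python3 - <<'E'
from h import *
p=pose(8); c=shot('wrist','w6.png'); delta(p,[.455,-.015,.24,-91.5])
E
```

```text
pose [  0.5008  -0.4668   0.2373 -91.6235] [0.0005 0.0005 0.0016 0.0032] open 55.5 F [ 0.5 -0.7 -1.3] t 31.8333
tool d [-0.0586 -0.4503 -0.0027 -0.1235]
```

View pics/w6.png

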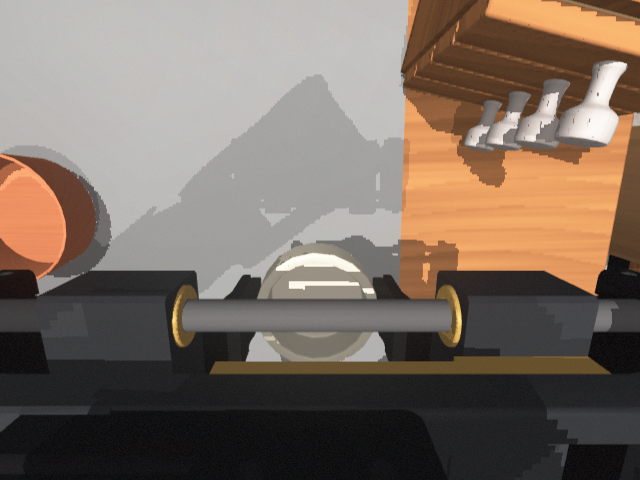

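The dish is held level, with its near rim at row 242. That puts its centre at the TCP to within about 1 mm. I'm carrying it to a viewing spot.

Emit:
play_rows(
  motion=[
    [[-0.001,-0.01,0,0,0,0],[-0.004,-0.034,0,0,0,0],[-0.008,-0.065,0,0,0,0],[-0.012,-0.097,0,0,0,0],[-0.016,-0.129,0,0,0,0],[-0.021,-0.161,0,0,0,0],[-0.025,-0.193,0,0,0,0],[-0.029,-0.225,0,0,0,0]],
  ],
)

```text
time_s: 32.55
position: [0.478, -0.2395, 0.2384]
tcp_rot: [[1.0, -0.028, -0.001], [-0.028, -1.0, 0.001], [-0.001, -0.001, -1.0]]
force: [1.0, -0.5, -0.3]
opening: 0.64
grasp_force: 30.0
```

Emit:
play_rows(
  motion=[
    [[-0.004,-0.032,0,0,0,0],[-0.008,-0.064,0,0,0,0],[-0.012,-0.096,0,0,0,0],[-0.016,-0.128,0,0,0,0],[-0.02,-0.16,0,0,0,0],[-0.025,-0.19,0,0,0,0],[-0.028,-0.215,0,0,0,0],[-0.0293,-0.225,0,0,0,0]],
  ],
)

```text
time_s: 33.22
position: [0.4538, -0.0126, 0.2384]
tcp_rot: [[1.0, -0.025, -0.003], [-0.025, -1.0, 0.002], [-0.003, -0.002, -1.0]]
force: [-0.7, 0.3, -0.9]
opening: 0.639
grasp_force: 30.0
```

```bash
python3 - <<'E'
from h import *
p=pose(10); c=shot('wrist','w7.png')
look('wrist',dict(hearth=(.525,.13,.03),pot=(.518,-.16,.055)),c)
b=masks('wrist','pot',np.array([.518,-.16]),c,.055)
cs=max(cv2.findContours(b[1],0,cv2.CHAIN_APPROX_NONE)[0],key=cv2.contourArea).reshape(-1,2)
P=np.array([ray(c,q,.055)[:2] for q in cs]); print([P[:,i].min().round(4) for i in (0,1)],[P[:,i].max().round(4) for i in (0,1)])
delta(p,[.5215,-.0147,.07,-91.5])
E
```

```text
pose [ 4.56300e-01 -1.70000e-02  2.38700e-01 -9.16637e+01] [0.0002 0.0005 0.0001 0.0774] open 55.6 F [ 1.3  0.  -1.2] t 33.7167
hearth 0.023 0.93 [0.526  0.1159 0.1288 0.1061 1.4733] [0.5258 0.128 ]
pot 0.004 0.85 [ 0.5182 -0.1597  0.1292  0.1286 43.5006] [ 0.5174 -0.1565]
[np.float64(0.4544), np.float64(-0.2237)] [np.float64(0.5818), np.float64(-0.0902)]
tool d [ 0.0651 -0.0042  0.1687 -0.1637]
```

View pics/w7.png

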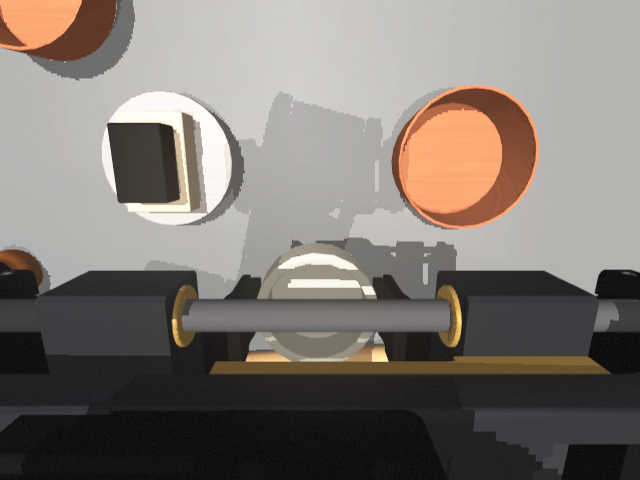

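The dish is held, the hearth shows at (168,158) and the pot at (468,157). The midpoint comes out at (0.5217, -0.0145).

Emit:
play_rows(
  motion=[
    [[0.003,0,0,0,0,0],[0.01,0,0,0,0,0],[0.021,-0.001,0,0,0,0],[0.033,-0.002,0,0,0,0],[0.045,-0.003,0,0,0,0],[0.056,-0.004,0,0,0,0],[0.063,-0.0042,0,0,0,0],[0.0653,-0.0042,0,0,0,0]],
  ],
)

```text
time_s: 34.58
position: [0.5234, -0.0139, 0.2387]
tcp_rot: [[1.0, -0.028, 0.002], [-0.028, -1.0, -0.0], [0.002, 0.0, -1.0]]
force: [-0.2, -0.1, -1.5]
opening: 0.638
grasp_force: 30.0
```

Emit:
play_rows(
  motion=[
    [[0,0,0.01,0,0,0],[0,0,0.035,0,0,0],[0,0,0.07,0,0,0],[0,0,0.105,0,0,0],[0,0,0.14,0,0,0],[0,0,0.17,0,0,0],[0,0,0.187,0,0,0],[0,0,0.195,0,0,0]],
  ],
)

```text
time_s: 35.25
position: [0.5186, -0.0133, 0.0405]
tcp_rot: [[1.0, -0.028, -0.007], [-0.028, -1.0, 0.001], [-0.007, -0.001, -1.0]]
force: [-0.1, 0.9, -1.3]
opening: 0.638
grasp_force: 30.0
```

```bash
python3 - <<'E'
from h import *
p=pose(9); delta(p,[.5217,-.0145,.0237,-91.5]); s=bot.read_state(); print(s['tcp_rot'].round(4)[:,2])
E
```

```text
pose [ 5.22000e-01 -1.40000e-02  4.47000e-02 -9.16195e+01] [0.0005 0.0001 0.0006 0.0035] open 55.8 F [-0.1  0.5 -1.3] t 35.7
tool d [-0.0002  0.0005  0.021  -0.1195]
[ 2.3e-03 -7.0e-04 -1.0e+00]
```

Emit:
play_rows(
  motion=[
    [[0,0.0005,0.006,0,0,0],[0,0.0005,0.011,0,0,0],[0,0.0005,0.015,0,0,0],[0,0.0005,0.018,0,0,0],[0,0.0005,0.0195,0,0,0],[0,0.0005,0.0203,0,0,0],[0,0.0005,0.0203,0,0,0],[0,0.0005,0.0203,0,0,0]],
  ],
)

```text
time_s: 36.37
position: [0.5208, -0.0142, 0.0237]
tcp_rot: [[1.0, -0.028, -0.001], [-0.028, -1.0, 0.0], [-0.001, -0.0, -1.0]]
force: [-3.1, 0.0, 5.7]
opening: 0.636
grasp_force: 30.0
```

Emit:
play_rows(
  motion=[
    [[0,0,0.0005,0,0,0],[0,0,0.0005,0,0,0],[0,0,0.0005,0,0,0],[0,0,0.0005,0,0,0]],
  ],
)

```text
time_s: 36.7
position: [0.5208, -0.0142, 0.0237]
tcp_rot: [[1.0, -0.028, -0.001], [-0.028, -1.0, -0.0], [-0.001, 0.0, -1.0]]
force: [-2.9, 0.1, 8.9]
opening: 0.641
grasp_force: 30.0
```

Emit:
play_rows(
  motion=[
    [[0,0,-0.0005,0,0,0],[0,0,-0.0005,0,0,0],[0,0,-0.0005,0,0,0],[0,0,-0.0005,0,0,0],[0,0,-0.0005,0,0,0],[0,0,-0.0005,0,0,0],[0,0,-0.0005,0,0,0],[0,0,-0.0005,0,0,0]],
  ],
  fingers=0.078,
)

```text
time_s: 37.37
position: [0.5213, -0.0143, 0.0233]
tcp_rot: [[1.0, -0.028, -0.0], [-0.028, -1.0, -0.0], [-0.0, 0.0, -1.0]]
force: [-0.2, 0.4, 0.5]
opening: 0.888
grasp_force: 0.0
```

Emit:
play_rows(
  motion=[
    [[0,0,-0.008,0,0,0],[0,0,-0.025,0,0,0],[0,0,-0.055,0,0,0],[0,0,-0.09,0,0,0],[0,0,-0.13,0,0,0],[0,0,-0.17,0,0,0],[0,0,-0.2,0,0,0],[0,0,-0.215,0,0,0]],
  ],
)

```text
time_s: 38.03
position: [0.523, -0.0146, 0.2435]
tcp_rot: [[1.0, -0.028, 0.008], [-0.028, -1.0, -0.002], [0.008, 0.002, -1.0]]
force: [-0.2, -0.1, -1.5]
opening: 0.894
grasp_force: 0.0
```

Emit:
play_rows(
  motion=[
    [[-0.075,0,0,0,0,0],[-0.075,0,0,0,0,0],[-0.075,0,0,0,0,0],[-0.075,0,0,0,0,0],[-0.075,0,0,0,0,0]],
  ],
  fingers=0.087,
)

```text
time_s: 38.45
position: [0.4471, -0.0124, 0.2392]
tcp_rot: [[1.0, -0.029, 0.002], [-0.029, -1.0, -0.001], [0.002, 0.001, -1.0]]
force: [-0.2, -0.3, -0.4]
opening: 0.995
grasp_force: 0.0
```

```bash
python3 - <<'E'
from h import *
p=pose(10); c=shot('wrist')
look('wrist',dict(dish=(.5217,-.0145,.026),hearth=(.525,.13,.03),pot=(.518,-.16,.055),charcoal=(.524,.13,.088),jar=(.41,.324,.048)),c)
delta(p,[.41,.324,.22,-91.5])
c=shot('top'); look('top',dict(dish=(.5217,-.0145,.026),hearth=(.525,.13,.03),pot=(.518,-.16,.055),charcoal=(.524,.13,.088)),c)
E
```

```text
pose [ 4.47100e-01 -1.23000e-02  2.38400e-01 -9.16166e+01] [0.0004 0.0001 0.0002 0.0018] open 87.0 F [-0.6  0.6 -0.3] t 38.95
dish 0.0 0.75 [ 5.20900e-01 -1.48000e-02  5.43000e-02  5.35000e-02  4.31317e+01] [ 0.5209 -0.0145]
hearth 0.02 0.56 [0.5255 0.1161 0.1297 0.1064 0.5171] [0.5257 0.1279]
pot 0.004 0.85 [ 0.5184 -0.1588  0.1313  0.1298 48.322 ] [ 0.518  -0.1563]
charcoal 0.005 0.84 [ 0.524   0.1245  0.0653  0.0538 -1.5948] [0.5241 0.1265]
jar 0.039 0.88 [4.2700e-01 2.8900e-01 4.5600e-02 2.9400e-02 8.8402e+01] [0.4216 0.2896]
tool d [-0.0466 -0.3352  0.0184 -0.1166]
dish 0.002 0.8 [ 5.20300e-01 -1.24000e-02  5.06000e-02  5.05000e-02  8.99271e+01] [ 0.5208 -0.0115]
hearth 0.004 0.91 [  0.5324   0.1303   0.1281   0.1094 -86.5243] [0.5255 0.1299]
pot 0.001 0.58 [ 0.5191 -0.1593  0.1281  0.1219 57.1855] [ 0.517  -0.1577]
charcoal 0.001 0.9 [ 0.5226  0.1296  0.0658  0.0439 -4.7731] [0.5231 0.1329]
```

Emit:
play_rows(
  motion=[
    [[-0.0233,-0.1676,0,0,0,0],[-0.0233,-0.1676,0,0,0,0],[-0.0233,-0.1676,0,0,0,0],[-0.0233,-0.1676,0,0,0,0],[-0.0233,-0.1676,0,0,0,0]],
  ],
)

```text
time_s: 39.92
position: [0.4261, 0.1616, 0.2385]
tcp_rot: [[1.0, -0.022, -0.001], [-0.022, -1.0, 0.003], [-0.001, -0.003, -1.0]]
force: [-0.8, -0.4, 0.0]
opening: 1.002
grasp_force: 0.0
```

Emit:
play_rows(
  motion=[
    [[-0.0233,-0.1676,0.018,0,0,-0.1],[-0.0233,-0.1676,0.018,0,0,-0.1],[-0.0233,-0.1676,0.018,0,0,-0.1],[-0.0233,-0.1676,0.018,0,0,-0.1],[-0.0233,-0.1676,0.018,0,0,-0.1],[-0.0233,-0.1676,0.018,0,0,-0.1]],
  ],
)

```text
time_s: 40.42
position: [0.4087, 0.326, 0.2199]
tcp_rot: [[1.0, -0.022, -0.0], [-0.022, -1.0, -0.0], [-0.0, 0.0, -1.0]]
force: [-0.4, -0.3, 0.2]
opening: 1.001
grasp_force: 0.0
```

```bash
python3 - <<'E'
from h import *
p=pose(10); c=shot('wrist','w8.png'); s=bot.read_state(); print(s['tcp_rot'].round(4)[:,2], s['joint_positions'].round(1))
look('wrist',dict(jar=(.41,.324,.048)),c)
c=shot('top'); look('top',dict(jar=(.41,.324,.048)),c)
delta(p,[.41,.325,.03,-91.5])
E
```

```text
pose [  0.4096   0.323    0.2206 -91.6281] [0.0001 0.0003 0.0001 0.0287] open 86.7 F [-0.3 -0.7  0.6] t 40.9167
[ 0.  0. -1.] [ 26.   23.8  98.    0.   58.2 117.6]
jar None
jar None
tool d [ 0.0003 -0.002   0.1906 -0.1281]
```

View pics/w8.png

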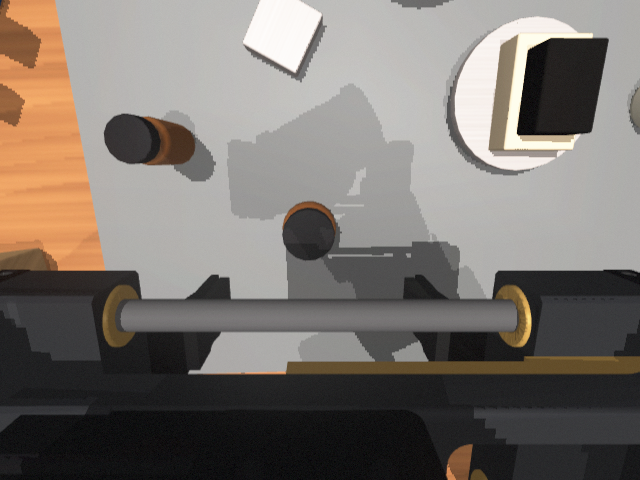

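The wrist view shows the short jar's lid at (309,233) with the tall jar well clear at (131,138). The lid puts the jar at about (0.408, 0.329).

Emit:
play_rows(
  motion=[
    [[-0.0015,-0.006,0.02,0,0,-0.1],[-0.0015,-0.006,0.055,0,0,-0.1],[-0.0015,-0.006,0.09,0,0,-0.1],[-0.0015,-0.006,0.125,0,0,-0.1],[-0.0015,-0.006,0.155,0,0,-0.1],[-0.0015,-0.006,0.175,0,0,-0.1],[-0.0015,-0.006,0.186,0,0,-0.1],[-0.0015,-0.006,0.19,0,0,-0.1]],
  ],
)

```text
time_s: 41.78
position: [0.4071, 0.3298, 0.0286]
tcp_rot: [[1.0, -0.025, -0.003], [-0.025, -1.0, -0.002], [-0.003, 0.002, -1.0]]
force: [-0.1, -0.1, 0.1]
opening: 0.997
grasp_force: 0.0
```

Emit:
play_rows(
  motion=[
    [[0,0,0,0,0,0],[0,0,0,0,0,0],[0,0,0,0,0,0],[0,0,0,0,0,0]],
  ],
)

```text
time_s: 42.12
position: [0.4088, 0.3307, 0.0318]
tcp_rot: [[1.0, -0.025, 0.002], [-0.025, -1.0, 0.001], [0.002, -0.001, -1.0]]
force: [-0.3, 0.1, 0.9]
opening: 1.001
grasp_force: 0.0
```

Emit:
play_rows(
  motion=[
    [[0,0,0,0,0,0],[0,0,0,0,0,0],[0,0,0,0,0,0],[0,0,0,0,0,0],[0,0,0,0,0,0],[0,0,0,0,0,0],[0,0,0,0,0,0],[0,0,0,0,0,0]],
  ],
  fingers=0.045,
)

```text
time_s: 42.78
position: [0.4079, 0.3302, 0.0304]
tcp_rot: [[1.0, -0.025, -0.0], [-0.025, -1.0, -0.0], [-0.0, 0.0, -1.0]]
force: [0.9, -0.4, 1.4]
opening: 0.613
grasp_force: 30.0
```

Emit:
play_rows(
  motion=[
    [[0,0,-0.008,0,0,0],[0,0,-0.025,0,0,0],[0,0,-0.055,0,0,0],[0,0,-0.09,0,0,0],[0,0,-0.13,0,0,0],[0,0,-0.165,0,0,0],[0,0,-0.19,0,0,0],[0,0,-0.2,0,0,0]],
  ],
)

```text
time_s: 43.45
position: [0.4095, 0.3311, 0.2349]
tcp_rot: [[1.0, -0.025, 0.007], [-0.025, -1.0, 0.004], [0.007, -0.004, -1.0]]
force: [0.7, 0.0, -1.0]
opening: 0.619
grasp_force: 30.0
```

```bash
python3 - <<'E'
from h import *
p=pose(10); c=shot('wrist','w9.png'); s=bot.read_state(); print(s['tcp_rot'].round(4)[:,2], s['joint_positions'].round(1))
delta(p,[.597,-.0165,.24,-91.5])
E
```

```text
pose [  0.407    0.3297   0.2288 -91.4261] [0.0004 0.0002 0.0007 0.0026] open 53.7 F [ 0.6 -0.6 -0. ] t 43.95
[-0.0022 -0.0011 -1.    ] [ 26.8  23.3  97.   -0.   59.8 118.2]
tool d [ 0.1986  0.3414 -0.0112  0.0739]
```

View pics/w9.png

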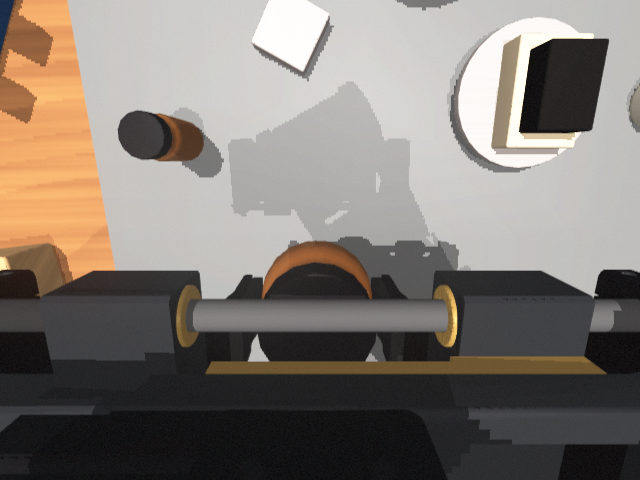

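The jar is gripped and upright. Its lid is centred at column 319 and the near amber edge is at row 241, so it sits within about 2 mm of the TCP.

Emit:
play_rows(
  motion=[
    [[0.004,0.007,0,0,0,0],[0.014,0.024,0,0,0,0],[0.028,0.048,0,0,0,0],[0.042,0.072,0,0,0,0],[0.056,0.096,0,0,0,0],[0.07,0.12,0,0,0,0],[0.085,0.145,0,0,0,0],[0.1,0.171,0,0,0,0]],
  ],
)

```text
time_s: 44.67
position: [0.5042, 0.1551, 0.2303]
tcp_rot: [[1.0, -0.025, -0.0], [-0.025, -1.0, -0.0], [-0.0, 0.0, -1.0]]
force: [-0.2, 0.4, -1.7]
opening: 0.621
grasp_force: 30.0
```

Emit:
play_rows(
  motion=[
    [[0.014,0.024,0,0,0,0],[0.028,0.048,0,0,0,0],[0.042,0.072,0,0,0,0],[0.056,0.096,0,0,0,0],[0.07,0.12,0,0,0,0],[0.084,0.144,0,0,0,0],[0.094,0.162,0,0,0,0],[0.0995,0.1705,0,0,0,0]],
  ],
)

```text
time_s: 45.33
position: [0.6003, -0.0195, 0.2302]
tcp_rot: [[1.0, -0.027, 0.001], [-0.027, -1.0, -0.001], [0.001, 0.001, -1.0]]
force: [-1.0, 0.1, -0.9]
opening: 0.621
grasp_force: 30.0
```

```bash
python3 - <<'E'
from h import *
p=pose(10); delta(p,[.598,-.0166,.0298,-91.5]); s=bot.read_state(); print(s['tcp_rot'].round(4)[:,2])
E
```

```text
pose [ 5.98100e-01 -1.51000e-02  2.30300e-01 -9.13732e+01] [0.0003 0.0005 0.0002 0.0587] open 53.7 F [ 0.5 -0.5 -0.8] t 45.8333
tool d [-1.000e-04  1.500e-03  2.005e-01  1.268e-01]
[-3.e-04  0.e+00 -1.e+00]
```

Emit:
play_rows(
  motion=[
    [[0,0.0015,0.01,0,0,0],[0,0.0015,0.03,0,0,0],[0,0.0015,0.06,0,0,0],[0,0.0015,0.095,0,0,0],[0,0.0015,0.13,0,0,0],[0,0.0015,0.157,0,0,0],[0,0.0015,0.173,0,0,0],[0,0.0015,0.18,0,0,0]],
  ],
)

```text
time_s: 46.5
position: [0.5964, -0.017, 0.0467]
tcp_rot: [[1.0, -0.025, -0.006], [-0.025, -1.0, 0.001], [-0.006, -0.001, -1.0]]
force: [0.0, 0.1, -0.7]
opening: 0.62
grasp_force: 30.0
```

```bash
python3 - <<'E'
from h import *
p=pose(9); delta(p,[.598,-.0166,.0298,-91.5])
E
```

```text
pose [ 5.9970e-01 -1.7800e-02  5.1500e-02 -9.1414e+01] [0.0004 0.0001 0.0006 0.0022] open 53.4 F [-0.2  0.4 -1. ] t 46.95
tool d [-0.0017 -0.0011  0.0217  0.086 ]
```

Emit:
play_rows(
  motion=[
    [[-0.001,-0.0008,0.006,0,0,0],[-0.001,-0.0008,0.011,0,0,0],[-0.001,-0.0008,0.015,0,0,0],[-0.001,-0.0008,0.0175,0,0,0],[-0.001,-0.0008,0.019,0,0,0],[-0.001,-0.0008,0.02,0,0,0],[-0.001,-0.0008,0.02,0,0,0],[-0.001,-0.0008,0.02,0,0,0]],
  ],
)

```text
time_s: 47.62
position: [0.5977, -0.0168, 0.0305]
tcp_rot: [[1.0, -0.025, -0.0], [-0.025, -1.0, -0.0], [-0.0, 0.0, -1.0]]
force: [-0.5, 0.7, 0.3]
opening: 0.617
grasp_force: 30.0
```

Emit:
play_rows(
  motion=[
    [[0,0,0.0005,0,0,0],[0,0,0.0005,0,0,0],[0,0,0.0005,0,0,0],[0,0,0.0005,0,0,0]],
  ],
)

```text
time_s: 47.95
position: [0.5978, -0.0168, 0.0304]
tcp_rot: [[1.0, -0.025, -0.0], [-0.025, -1.0, -0.0], [-0.0, 0.0, -1.0]]
force: [-0.9, 0.7, 5.0]
opening: 0.617
grasp_force: 30.0
```

Contact at 5 N. I'll release, lift clear and check.

Emit:
play_rows(
  motion=[
    [[0,0,-0.0003,0,0,0],[0,0,-0.0003,0,0,0],[0,0,-0.0003,0,0,0],[0,0,-0.0003,0,0,0],[0,0,-0.0003,0,0,0],[0,0,-0.0003,0,0,0],[0,0,-0.0003,0,0,0],[0,0,-0.0003,0,0,0]],
  ],
  fingers=0.08,
)

```text
time_s: 48.62
position: [0.5979, -0.0168, 0.0301]
tcp_rot: [[1.0, -0.025, -0.0], [-0.025, -1.0, -0.0], [-0.0, 0.0, -1.0]]
force: [-0.6, -0.3, -0.1]
opening: 0.919
grasp_force: 0.0
```

Emit:
play_rows(
  motion=[
    [[0,0,-0.008,0,0,0],[0,0,-0.025,0,0,0],[0,0,-0.055,0,0,0],[0,0,-0.09,0,0,0],[0,0,-0.13,0,0,0],[0,0,-0.17,0,0,0],[0,0,-0.2,0,0,0],[0,0,-0.215,0,0,0]],
  ],
)

```text
time_s: 49.28
position: [0.5999, -0.0171, 0.251]
tcp_rot: [[1.0, -0.025, 0.009], [-0.025, -1.0, -0.002], [0.009, 0.002, -1.0]]
force: [-0.1, 0.5, 0.2]
opening: 0.917
grasp_force: 0.0
```

Emit:
play_rows(
  motion=[
    [[-0.15,0,0,0,0,0],[-0.15,0,0,0,0,0],[-0.15,0,0,0,0,0],[-0.15,0,0,0,0,0],[-0.15,0,0,0,0,0],[-0.15,0,0,0,0,0]],
  ],
)

```text
time_s: 49.78
position: [0.4468, -0.0129, 0.246]
tcp_rot: [[1.0, -0.025, 0.001], [-0.025, -1.0, -0.0], [0.001, 0.0, -1.0]]
force: [0.6, -0.6, -0.2]
opening: 0.92
grasp_force: 0.0
```

```bash
python3 - <<'E'
from h import *
p=pose(10); c=shot('wrist','w10.png')
look('wrist',dict(dish=(.5217,-.0145,.026),jar=(.597,-.0166,.048),pot=(.518,-.16,.055)),c)
print(ray(c,(316,246),.048))
c=shot('scene','s10.png'); look('scene',dict(jar=(.597,-.0166,.048),dish=(.5217,-.0145,.026)),c)
E
```

```text
Traceback (most recent call last):
  File "h.py", line 30, in pose
    c=imaging.capture('wrist'); s=bot.read_state(); R=np.array(s['tcp_rot'])
ValueError: 200 camera calls are used up
```

The camera calls are used up, so this last placing can't be checked in a picture. It rests on the measured poses: the jar was released at (0.598, -0.017) after a light touchdown, and the dish is at (0.521, -0.0146). That leaves a gap of about 2 cm. The arm is clear, so I'm handing in.

```bash
python3 -c "
from rig import bot
print(bot.hand_in())"
```

```text
the job is handed in; nothing more can be done
None
```

I handed the job in at about 50 s with everything set out as asked; the brick, charcoal and dish were checked in pictures, but the jar's final spot (about 2 cm behind the dish) only from the arm's measured pose, because I had used up the 200 camera calls.

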